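# Turn the food warmer up one click and start it

### The job

Turn the food warmer up by exactly one click: rub its knurled dial round clockwise (seen from above) with a fingertip, without pinching it, until it drops into the next detent, and never more than one click or backwards. Then push the round start button beside it all the way in and let it spring back up. Leave the cup, the sauce bottle and the bowl standing where they are.

Things in the scene. Friction and masses are not known exactly. Their poses are not given: they have to be found in the camera images.
- warmer: food warmer, fixed: low steel case 330 x 360 mm (its x by y), origin at the centre of its underside on the counter. x points from its front to its rear, y to its left, z up; yawed up to 0.35 rad. The front 135 mm of its top is a black ledge 54 mm high with the dial (axis at x -90, y -60 mm) and start button (x -90, y +90 mm); behind it a dark hot plate, 60 mm high
- dial_top (a point): centre of the dial's flat top, on its vertical axis, 76 mm above the counter. A metal disc 84 mm in diameter, 20 mm thick, knurled rim, nothing standing up from its top; it does not give when pressed. A fingertip pressed on the top about 28 mm from the axis with 5 to 20 N, or on the rim, drags it round by friction. This frame turns with the dial
- pointer_tip (a point): outer end of the black pointer line on the dial's top, 40 mm from the axis, turning with it. At the three detents it points to three white marks on the ledge behind the dial: short mark (left), middle-length mark (straight to the warmer's rear), long mark (right)
- dial (a joint): dial angle, rad, growing clockwise seen from above. Detents at 0 (short mark), 0.7 (middle), 1.4 (long); stops at -0.12 and 1.52. Starts in the detent at 0 or 0.7. A spring draws it to the nearest detent: turned over 0.35 rad on, it snaps to the next; let go sooner, it springs back. Needs up to 0.06 N m (2 N at 28 mm)
- start_top (a point): centre of the top of the start button, a plain round grey push button 30 mm in diameter in a round steel housing on the control ledge.
- start (a joint): how far the start button is pressed, m: 0 up, 0.006 fully in. It springs back; about 5 N pushes it fully in.
- cup_mid (a point): middle of a white cup, 74 mm in diameter, 85 mm high, standing on the counter beside the warmer. Leave it.
- sauce_mid (a point): middle of a white sauce bottle, 56 mm in diameter, 150 mm high, standing on the counter at the warmer's other side. Leave it.
- bowl_mid (a point): middle of a small steel bowl, 100 mm across, 45 mm high, standing on the hot plate behind the dial. Leave it.
Mind the look-alikes: they are no part of the job. Several things look just like the part that bears cup_mid: the one meant starts farthest to the robot's right. There is more than one size of the part that bears bowl_mid; the job needs the smaller.

How it is judged (in metres and radians):
On the way, in this order (a step that is already met when the one before it is completed fails the run):
1. the dial rests in the next detent clockwise (((value of joint dial between 0.6 and 0.8 rad and distance of pointer_tip from where it was at the start of the episode between 0.0217 and 0.033 m) or (value of joint dial between 1.3 and 1.5 rad and distance of pointer_tip from where it was at the start of the episode between 0.0217 and 0.033 m)) and value of joint start below 0.002 m), for 0.2 s.
2. the start button is pushed all the way in (value of joint start above 0.0048 m and ((value of joint dial between 0.6 and 0.8 rad and distance of pointer_tip from where it was at the start of the episode between 0.0217 and 0.033 m) or (value of joint dial between 1.3 and 1.5 rad and distance of pointer_tip from where it was at the start of the episode between 0.0217 and 0.033 m))), for 0.05 s.
At the end, for the whole second after the job is handed in: the dial rests one detent (0.7 rad) clockwise of where it started, within 0.1 rad of that detent; the start button has been pressed (4.8 mm or more) after that and is up again (within 1 mm); cup, bottle and bowl stand upright within 25 mm of where they were (((value of joint dial between 0.6 and 0.8 rad and distance of pointer_tip from where it was at the start of the episode between 0.0217 and 0.033 m) or (value of joint dial between 1.3 and 1.5 rad and distance of pointer_tip from where it was at the start of the episode between 0.0217 and 0.033 m)) and value of joint start below 0.001 m and velocity of joint dial below 0.05 rad/s and distance of each of cup_mid, sauce_mid, bowl_mid from where it was at the start of the episode below 0.025 m and angle between each of cup_mid, sauce_mid, bowl_mid's own z axis and vertical below 0.3 rad); the robot touches nothing.
It fails at once if the dial was turned more than one click (distance of pointer_tip from where it was at the start of the episode above 0.0418 m).
It fails at once if the dial was turned backwards into a lower setting (value of joint dial below 0.2 rad and distance of pointer_tip from where it was at the start of the episode above 0.0178 m).
It fails at once if the start button was pressed before the dial was turned (value of joint start above 0.0048 m and distance of pointer_tip from where it was at the start of the episode below 0.012 m).
It fails at once if the dial was straddled and pinched between the fingers (horizontal distance between the grasp point and dial_top below 0.03 m and z of the grasp point in the frame of dial_top below -0.002 m and contact force between the fingers and dial above 0.5 N).
It fails at once if the cup, bottle or bowl was moved, tipped or lifted (not (distance of cup_mid from where it was at the start of the episode below 0.025 m) or not (distance of sauce_mid from where it was at the start of the episode below 0.025 m) or not (distance of bowl_mid from where it was at the start of the episode below 0.025 m) or not (angle between cup_mid's own z axis and vertical below 0.3 rad) or not (angle between sauce_mid's own z axis and vertical below 0.3 rad) or not (angle between bowl_mid's own z axis and vertical below 0.3 rad)).
It also fails if it takes over 35 s, if anything falls off the work surface, if the arm or the gripper's body presses on something with over 40 N, if the wrist force passes 120 N, or if a joint passes its speed limit or range.

### The arm

A 6-joint arm with a two-finger parallel gripper is mounted at the origin on the work surface. World frame = base frame: x ahead of the robot, y to its left, z up, the work surface at z = 0. Lengths are in mm, angles in degrees, forces in N, time in s.
With the tool pointing down it reaches from about 350 to 850 mm from the base axis. Payload 8.1 kg.
Tool frame: the origin (TCP) lies where the fingers leave the gripper's body, on its centre line; the fingertips stand 73 mm ahead of it and the grasp point (between the pads) lies 54 mm ahead of it; z points along the fingers, y is the line along which they close (so a half turn about z gives the same grasp; the last joint's range is limited). The gripper opens to 85 mm and grips with 20 to 120 N. Pads are 22 mm wide; open, the fingers measure 114 mm over their backs; the gripper's body (76 mm by 85 mm) begins 54 mm behind the grasp point. The pads swing forward as they close: fully open they stand 13 mm farther back than shut.
Start: joints at [72.342, 7.471, 85.268, -0, 87.261, -4.893], TCP at [132.554, 585.18, 303.892] pointing down, gripper open.
Joint ranges: [-169.43, 169.43], [-51.17, 129.36], [1.28, 143.12], [-76.62, 256.62], [0, 156.53], [-152.29, 152.29]. Speed limits (degrees/s): [136.94, 136.94, 159.86, 180, 180, 180].

### API

Orientations are given as [roll, pitch, yaw] about the fixed x, y, z axes, in that order (R = Rz(yaw) Ry(pitch) Rx(roll)).
In Python, from bench import sense, optics, r gives the robot as it stands.
- The arm moves only by the tool servo_tool, never from a script. Its argument "plan" is a list that holds one entry, the list of rows, each a list of 5 numbers: the shift along the world's x, y, z in m, then the turn about the world's z in degrees, then the finger opening in m, from 0 to 0.0854. A call has 1 to 10 rows; each row shifts and turns the commanded pose from where the row before left it; what a row does not reach is not made up. A row lasts 1/10 s, in which the tool goes at most 50 mm and 8.59 degrees, less where a joint would pass 70% of its speed; a pose out of reach is approached as far as the arm can. A call is refused whole if a number of a shift passes 0.05 or a number of a turn 8.59, either way. A call with a gripper value outside its range is refused whole. The fingers move at their own pace and stop on an object; "force" is the grip in N (left out, the last holds). Time passes only in rows, so rows that do not move let the fingers close. It gives the time, the measured TCP pose, the force, the opening and the grip force at its end, in the units of the state.
- sense(): the state, without advancing time (a new reading comes with each control period).
- optics.snapshot(name): name is "scene" or "top" or "wrist"; returns a dict with "frame" (400x640x3 uint8, blue, green, red), "fx", "fy", "cx", "cy" (pixels), "cam_to_world" (4x4, takes a point from camera to world coordinates). Camera axes: x right, y down, z forward; pixel columns grow to the right and rows downward; lengths in mm; the calibration is good to about 2 mm. A picture is of the moment at which its call begins. There is no depth.
- r.hand_in(): hands the job in; it is judged then, once.
The state is a dict: "time": time; "joint_pos": joint angles; "qd": joint speeds; "joint_efforts": joint torques, N m; "tool_pos": TCP position; "tcp_rot": TCP orientation; "ft_force": force on the tool from outside, world axes, zero at the start; "wrist_torque": the same for the moment, N m; "finger_gap": finger opening in mm; "grip_force": force on a finger pad.
Only numpy, scipy, OpenCV 4.12 (cv2) and the standard library are available. Lean on these libraries where they do the work, as an engineer would, in place of code of your own. Each camera call takes 0.05 s, during which the arm holds its last target. There are 200 camera calls.

## Working session

There is one attempt and no reset: what is moved stays moved. The work goes in short steps, Python scripts to look and compute and a tool call to move; the robot and the scene stay as the last step left them, time stands still between calls to the robot, and variables do not carry over. Pictures are saved under pics/ and viewed, at most 10 in all, crops included, and the job is handed in when it is done.

Besides the shell and the picture viewer there is one more tool, called as name(argument=value, ...), one argument or row to a line, values as JSON. servo_tool: Moves the arm, as the interface text tells. Its arguments: {"type":"object","properties":{"plan":{"type":"array"},"force":{"type":"number"}},"required":["plan"]}

```bash
mkdir -p pics
python3 - <<'E'
from bench import sense, optics, r
import cv2,pickle
s=sense();print(s)
for n in("scene","top"):
    d=optics.snapshot(n);cv2.imwrite(f"pics/{n}0.png",d["frame"]);pickle.dump(d,open(n+".pkl","wb"))
    print(n,d["fx"],d["cx"],d["cy"],d["cam_to_world"])
E
```

```text
{'time': 0.0, 'joint_pos': array([ 7.23412847e+01,  7.51776716e+00,  8.53286678e+01,  6.95301504e-04,
        8.72617361e+01, -4.89210855e+00]), 'qd': array([0.14028429, 0.01990995, 0.02819954, 0.04098843, 0.10089053,
       0.059285  ]), 'joint_efforts': array([ 2.15321570e-04, -5.69432080e+01, -5.00533891e+01, -3.00069132e-04,
        1.53812411e-02, -4.39016776e-05]), 'tool_pos': array([132.42754157, 584.78049501, 302.82244545]), 'tcp_rot': array([-1.79892282e+02, -9.91670364e-03,  1.67233350e+02]), 'ft_force': array([ 0.55866573, -0.24649645,  0.1302475 ]), 'wrist_torque': array([ 9.59831174e-05, -6.60066398e-02,  5.39769451e-03]), 'grip_force': 0.0, 'finger_gap': 85.4969997212588}
scene 454.4021873278538 318.7021609633944 195.93474770062898 [[-4.64915777e-01  7.64917875e-01 -4.45818309e-01  1.22522862e+03]
 [ 8.85278232e-01  4.08264521e-01 -2.22716262e-01  2.51756355e+02]
 [ 1.16521479e-02 -4.98217548e-01 -8.66973761e-01  1.21362863e+03]
 [ 0.00000000e+00  0.00000000e+00  0.00000000e+00  1.00000000e+00]]
top 501.52124927781085 318.6337983913009 194.2551795909816 [[-2.49417619e-02 -9.97060951e-01  7.24387242e-02  5.59183139e+02]
 [-9.99658193e-01  2.54434288e-02  6.01077187e-03 -1.79504211e+01]
 [-7.83619544e-03 -7.22640449e-02 -9.97354752e-01  1.27818021e+03]
 [ 0.00000000e+00  0.00000000e+00  0.00000000e+00  1.00000000e+00]]
```

View pics/top0.png

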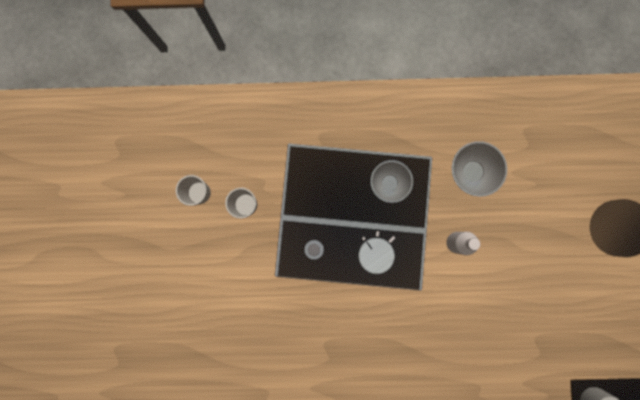

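View pics/scene0.png

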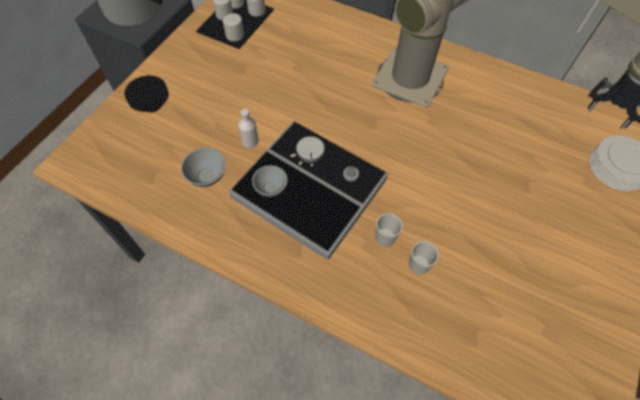

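Top view: the dial is at (377,255) with its pointer towards the short left mark near (363,239), and the start button is at (314,250). The bottle is at (463,243). There are two cups, (192,191) and (241,203); (241,203) is farther to the robot's right, so it is the one meant. There are two bowls, (391,181) and (480,168); the smaller is (391,181), on the hot plate. None of these may be touched. Next I'll measure and check an enlarged crop.

```bash
cat > h.py <<'E'
import numpy as np
def toz(d,u,v,z):
    M=d["cam_to_world"];k=M[:3,:3]@np.array([(u-d["cx"])/d["fx"],(v-d["cy"])/d["fy"],1]);o=M[:3,3]
    return o+k*(z-o[2])/k[2]
def proj(d,p):
    q=np.linalg.inv(d["cam_to_world"])@np.append(p,1);return q[:2]/q[2]*[d["fx"],d["fy"]]+[d["cx"],d["cy"]]
E
python3 - <<'E'
import pickle,cv2,numpy as np
from h import *
d=pickle.load(open("top.pkl","rb"));f=d["frame"]
g=cv2.cvtColor(f,cv2.COLOR_BGR2GRAY)
def blob(u,v,w,t):
    c=(g[v-w:v+w,u-w:u+w]>t).astype(np.uint8);n,l,s,ce=cv2.connectedComponentsWithStats(c);k=l[w,w]
    return ce[k]+[u-w,v-w],s[k]
for nm,u,v,w,t,z in(("dial",377,256,30,100,76),("btn",314,250,18,60,62)):
    c,s=blob(u,v,w,t);print(nm,c,s,toz(d,*c,z).round(1))
a=toz(d,377,256,76)
for nm,u,v,z in(("bowl",391,181,100),("sauce",458,243,0),("cup",236,203,85),("cornFR",421,290,54),("cornFL",276,276,54),("RL",289,145,60),("RR",431,157,60)):print(nm,toz(d,u,v,z).round(1))
cv2.imwrite("pics/c1.png",cv2.resize(f[140:295,225:490],None,fx=3,fy=3,interpolation=cv2.INTER_CUBIC))
E
```

```text
dial [376.58108108 255.09073359] [  12   10   36   38 1036] [ 497.8 -145.    76. ]
btn [313.5578635  249.32047478] [  8   7  20  21 337] [514.7   4.9  62. ]
bowl [ 671.7 -182.2  100. ]
sauce [ 519.3 -359.9    0. ]
cup [630.  186.8  85. ]
cornFR [ 410.5 -251.5   54. ]
cornFL [452.4  97.5  54. ]
RL [770.7  59.1  60. ]
RR [ 731.9 -287.5   60. ]
```

View pics/c1.png

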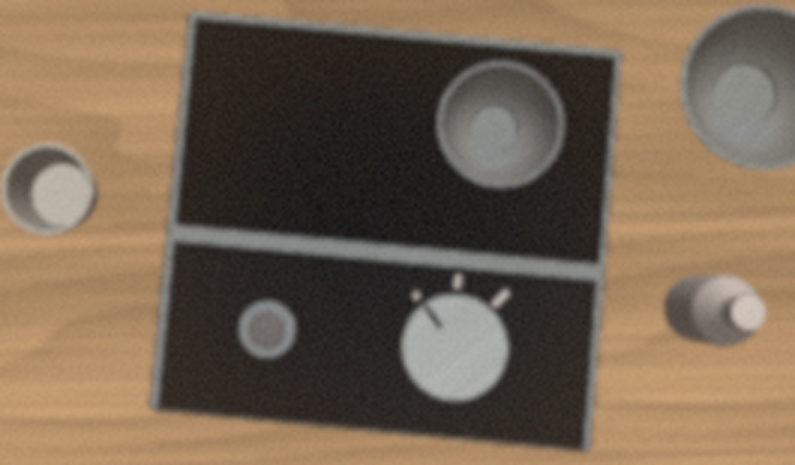

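The crop confirms it: the pointer is on the short left mark, so the dial is in detent 0. I'll close the fingers and move over to the front of the dial.

servo_tool(
  plan=[
    [[0.034, -0.028, 0, 0, 0], [0.034, -0.028, 0, 0, 0], [0.034, -0.028, 0, 0, 0], [0.034, -0.028, 0, 0, 0], [0.034, -0.028, 0, 0, 0], [0.034, -0.028, 0, 0, 0], [0.034, -0.028, 0, 0, 0], [0.034, -0.028, 0, 0, 0], [0.034, -0.028, 0, 0, 0], [0.034, -0.028, 0, 0, 0]],
  ],
  force=40,
)

```text
time: 1.1
tool_pos: [473.6, 303.7, 303.5]
tcp_rot: [-180.0, -0.0, 167.2]
ft_force: [0.2, -0.3, 0.4]
finger_gap: 0.2
grip_force: 0.0
```

servo_tool(
  plan=[
    [[0, -0.045, 0, 0, 0], [0, -0.045, 0, 0, 0], [0, -0.045, 0, 0, 0], [0, -0.045, 0, 0, 0], [0, -0.045, 0, 0, 0], [0, -0.045, 0, 0, 0], [0, -0.045, -0.01, 0, 0], [0, -0.045, -0.02, 0, 0], [0, -0.045, -0.03, 0, 0], [0, -0.045, -0.03, 0, 0]],
  ],
)

```text
time: 2.1
tool_pos: [472.2, -139.9, 217.7]
tcp_rot: [-180.0, 0.1, 167.2]
ft_force: [0.1, -0.7, 0.4]
finger_gap: 0.1
grip_force: 0.0
```

servo_tool(
  plan=[
    [[-0.001, -0.003, -0.02, 0, 0], [0, 0, -0.02, 0, 0], [0, 0, -0.016, 0, 0], [0, 0, 0, 0, 0], [0, 0, 0, 0, 0]],
  ],
)

```text
time: 2.6
tool_pos: [471.3, -140.9, 162.3]
tcp_rot: [180.0, -0.1, 167.2]
ft_force: [0.3, -0.2, 0.3]
finger_gap: 0.2
grip_force: 0.0
```

Run:
```python
from bench import sense, optics
import cv2,numpy as np
from h import *
s=sense();print(s["tool_pos"],s["ft_force"])
ims=[]
for n,(a,b,c,e) in(("scene",(110,210,240,400)),("top",(205,305,290,450))):
    d=optics.snapshot(n);ims.append(cv2.resize(d["frame"][a:b,c:e],None,fx=4,fy=4,interpolation=cv2.INTER_CUBIC)[:290])
    print(n,proj(d,[498,-145,76]))
cv2.imwrite("pics/c2.png",np.vstack(ims))
```

```text
[ 471.27884672 -140.87545588  162.32813963] [ 0.2773751  -0.15616135  0.28308824]
scene [310.12796698 146.73353627]
top [376.58818439 255.02109011]
```

View pics/c2.png

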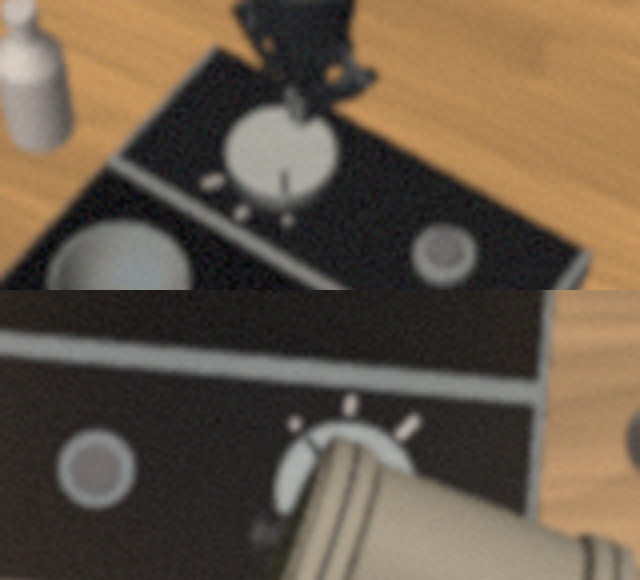

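The closed fingertip hangs over the front of the dial (scene crop (297,105)), about 12 mm too far left. The pointer is still on the short mark. I'll correct that and go down to contact.

servo_tool(
  plan=[
    [[0, -0.012, -0.005, 0, 0], [0, 0, -0.004, 0, 0], [0, 0, -0.001, 0, 0], [0, 0, -0.001, 0, 0], [0, 0, 0, 0, 0]],
  ],
)

```text
time: 3.2
tool_pos: [471.5, -152.9, 151.3]
tcp_rot: [180.0, -0.0, 167.2]
ft_force: [0.5, 0.3, 0.3]
finger_gap: 0.1
grip_force: 0.0
```

servo_tool(
  plan=[
    [[0, 0, -0.001, 0, 0], [0, 0, 0, 0, 0]],
  ],
)

```text
time: 3.4
tool_pos: [471.6, -152.9, 150.4]
tcp_rot: [-180.0, -0.0, 167.2]
ft_force: [-0.1, 0.8, -0.3]
finger_gap: 0.1
grip_force: 0.0
```

servo_tool(
  plan=[
    [[0, 0, -0.001, 0, 0], [0, 0, 0, 0, 0]],
  ],
)

```text
time: 3.6
tool_pos: [471.5, -153.0, 149.3]
tcp_rot: [180.0, -0.0, 167.2]
ft_force: [0.8, -0.0, 0.2]
finger_gap: -0.3
grip_force: 0.0
```

servo_tool(
  plan=[
    [[0, 0, -0.0005, 0, 0], [0, 0, 0, 0, 0]],
  ],
)

```text
time: 3.8
tool_pos: [471.5, -153.0, 148.9]
tcp_rot: [180.0, -0.0, 167.2]
ft_force: [0.1, 0.7, -0.1]
finger_gap: 0.2
grip_force: 0.0
```

servo_tool(
  plan=[
    [[0, 0, -0.0005, 0, 0], [0, 0, 0, 0, 0]],
  ],
)

```text
time: 4.0
tool_pos: [471.6, -153.1, 148.6]
tcp_rot: [-180.0, 0.0, 167.2]
ft_force: [0.3, -0.3, 2.7]
finger_gap: -0.0
grip_force: 1.2
```

servo_tool(
  plan=[
    [[0, 0, -0.0005, 0, 0], [0, 0, 0, 0, 0]],
  ],
)

```text
time: 4.2
tool_pos: [471.7, -153.3, 148.6]
tcp_rot: [-180.0, 0.0, 167.2]
ft_force: [-4.0, -0.5, 6.4]
finger_gap: 0.0
grip_force: 3.4
```

Contact, with about 6 N. I'll press a little harder and start the arc.

servo_tool(
  plan=[
    [[0, 0, -0.0005, 0, 0], [-0.0005, 0.0019, 0, -4, 0], [-0.0004, 0.0019, 0, -4, 0], [-0.0002, 0.0019, 0, -4, 0], [-0.0001, 0.002, 0, -4, 0], [0, 0, 0, 0, 0]],
  ],
)

```text
time: 4.8
tool_pos: [470.7, -145.9, 148.6]
tcp_rot: [-180.0, 0.1, 151.1]
ft_force: [-3.2, -2.8, 7.4]
finger_gap: -0.0
grip_force: 4.3
```

```bash
cat > look.py <<'E'
import sys,cv2,numpy as np
from bench import sense, optics
from h import *
d=optics.snapshot("scene")
pts=[]
for t in np.radians(np.arange(-20,90,2)):   # dial angle
    a=np.radians(-6.4)+0.7-t
    # darkness along the pointer's outer half
    v=[cv2.getRectSubPix(cv2.cvtColor(d["frame"],cv2.COLOR_BGR2GRAY),(1,1),tuple(map(float,proj(d,[498+q*np.cos(a),-145+q*np.sin(a),76]))))[0,0] for q in range(22,37,3)]
    pts.append((np.mean(v),t))
b=sorted(pts)[:4];print("dial est",[(round(float(t),2),round(float(m))) for m,t in b],"median",np.median([m for m,_ in pts]))
s=sense();print(s["time"],s["tool_pos"].round(1),s["ft_force"].round(1))
cv2.imwrite(sys.argv[1],cv2.resize(d["frame"][110:210,240:400],None,fx=4,fy=4,interpolation=cv2.INTER_CUBIC))
E
python3 look.py pics/c3.png
```

```text
dial est [(0.28, 124), (0.24, 125), (0.31, 126), (0.21, 129)] median 164.6
4.85 [ 470.7 -146.   148.6] [-3.7 -1.8  8.5]
```

View pics/c3.png

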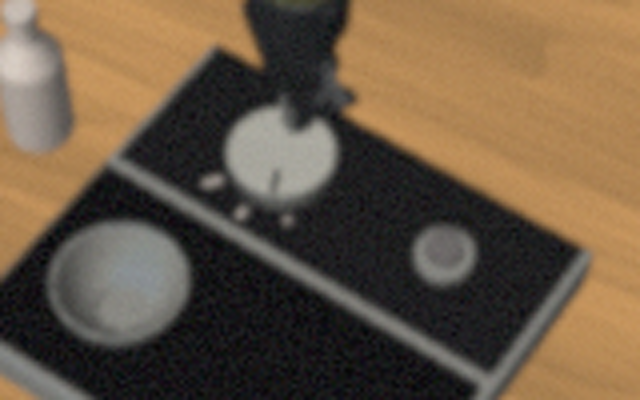

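The pointer at crop (276,180) has moved away from the short mark: the dial turned about 0.27 rad, in step with the finger. I'll continue the arc.

servo_tool(
  plan=[
    [[0, 0.002, 0, -4, 0], [0.0002, 0.002, 0, -4, 0], [0.0003, 0.0019, 0, -4, 0], [0.0004, 0.0019, 0, -4, 0], [0.0005, 0.0019, 0, -4, 0], [0, 0, 0, 0, 0]],
  ],
)

```text
time: 5.45
tool_pos: [472.5, -135.7, 148.6]
tcp_rot: [179.9, 0.1, 131.1]
ft_force: [-1.1, 1.3, 8.2]
finger_gap: -0.2
grip_force: 4.0
```

```bash
python3 look.py pics/c4.png
```

```text
dial est [(0.66, 126), (0.63, 127), (0.7, 129), (0.59, 132)] median 165.2
5.5 [ 472.5 -135.7  148.6] [-1.5  1.5  8.8]
```

The dial reads about 0.65 rad, past the snap point. I'll lift straight up and check.

servo_tool(
  plan=[
    [[0, 0, 0.005, 0, 0], [0, 0, 0.015, 0, 0], [0, 0, 0.015, 0, 0], [0, 0, 0, 0, 0], [0, 0, 0, 0, 0]],
  ],
)

```text
time: 6.0
tool_pos: [471.8, -135.7, 182.4]
tcp_rot: [180.0, 0.0, 131.2]
ft_force: [-0.3, -0.4, 0.4]
finger_gap: -0.3
grip_force: 0.0
```

```bash
python3 look.py pics/c5.png; python3 -c "
from bench import optics
import cv2
d=optics.snapshot('wrist');cv2.imwrite('pics/w5.png',d['frame'])"
```

```text
dial est [(0.7, 124), (0.73, 125), (0.66, 127), (0.77, 128)] median 165.0
6.05 [ 471.5 -135.5  181.8] [0.5 0.4 0.2]
```

View pics/c5.png

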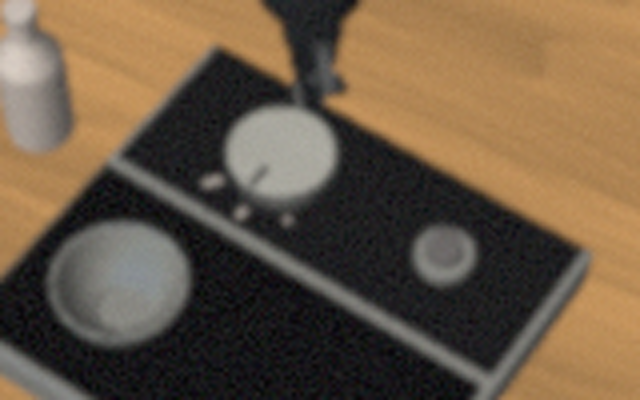

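The pointer at crop (259,178) now points to the middle mark, so the dial rests in the next detent. Next is the button at about (515, 4.5).

servo_tool(
  plan=[
    [[0.011, 0.035, 0, 0, 0], [0.011, 0.035, 0, 0, 0], [0.011, 0.035, 0, 0, 0], [0.011, 0.035, 0, 0, 0], [0, 0, 0, 0, 0], [0, 0, 0, 0, 0]],
  ],
)

```text
time: 6.7
tool_pos: [515.3, 5.0, 181.4]
tcp_rot: [-179.9, -0.1, 131.4]
ft_force: [0.1, -0.3, 0.3]
finger_gap: 0.1
grip_force: 0.0
```

servo_tool(
  plan=[
    [[0, 0, -0.015, 0, 0], [0, 0, -0.015, 0, 0], [0, 0, -0.008, 0, 0], [0, 0, 0, 0, 0], [0, 0, -0.002, 0, 0], [0, 0, 0, 0, 0]],
  ],
)

```text
time: 7.3
tool_pos: [515.2, 3.5, 142.5]
tcp_rot: [-179.9, -0.1, 131.2]
ft_force: [-6.2, -0.6, 12.1]
finger_gap: -0.1
grip_force: 6.2
```

```bash
python3 look.py pics/c6.png
```

```text
dial est [(0.73, 124), (0.7, 124), (0.77, 126), (0.66, 127)] median 164.4
7.35 [515.2   3.5 142.5] [-6.6 -0.9 13. ]
```

View pics/c6.png

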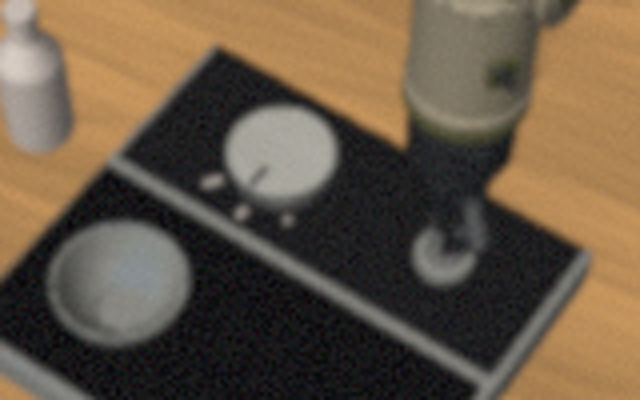

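About 12 N at tip height ~70 mm. To tell whether that is the bottomed button or the housing rim, I'll back off in small steps and read the force against height.

servo_tool(
  plan=[
    [[0, 0, 0.002, 0, 0], [0, 0, 0, 0, 0]],
  ],
)

```text
time: 7.55
tool_pos: [515.2, 3.5, 143.9]
tcp_rot: [-179.9, -0.0, 131.2]
ft_force: [-2.9, -1.8, 4.2]
finger_gap: -0.2
grip_force: 2.0
```

servo_tool(
  plan=[
    [[0, 0, 0.001, 0, 0], [0, 0, 0, 0, 0]],
  ],
)

```text
time: 7.75
tool_pos: [515.5, 3.9, 145.1]
tcp_rot: [-180.0, -0.0, 131.2]
ft_force: [-1.6, -1.2, 3.0]
finger_gap: -0.3
grip_force: 1.7
```

servo_tool(
  plan=[
    [[0, 0, 0.002, 0, 0], [0, 0, 0, 0, 0]],
  ],
)

```text
time: 7.95
tool_pos: [515.8, 4.3, 147.5]
tcp_rot: [180.0, 0.0, 131.2]
ft_force: [-1.2, -0.1, 1.6]
finger_gap: -0.0
grip_force: 1.0
```

Run:
```python
import pickle
from h import *
t=pickle.load(open("top.pkl","rb"));s=pickle.load(open("scene.pkl","rb"))
for z in(54,60,66,72,78):print(z,proj(s,toz(t,313.56,249.32,z)).round(1),"dial",proj(s,toz(t,376.58,255.09,z)).round(1))
import cv2
g=cv2.cvtColor(s["frame"],cv2.COLOR_BGR2GRAY)
for u,v,w,th in((351,173,14,70),(310,148,22,110)):
    c=(g[v-w:v+w,u-w:u+w]>th).astype(np.uint8);n,l,st,ce=cv2.connectedComponentsWithStats(c);k=l[w,w];print(ce[k]+[u-w,v-w],st[k])
```

```text
54 [351.2 173.9] dial [309.7 150.3]
60 [351.3 172.9] dial [309.8 149.3]
66 [351.4 171.9] dial [310.  148.4]
72 [351.5 170.8] dial [310.1 147.4]
78 [351.6 169.7] dial [310.2 146.4]
[350.49468085 173.31914894] [  6   8  16  15 188]
[309.8336714  147.72008114] [  9  11  27  23 493]
```

The force follows a soft spring (1.6 → 3.0 → 4.2 N over 3.6 mm) and then a hard stop (12 N), so the button was fully in. I'll retreat.

servo_tool(
  plan=[
    [[0, 0, 0.01, 0, 0], [0, 0, 0.03, 0, 0], [0, 0, 0.04, 0, 0], [0, 0, 0.04, 0, 0], [-0.02, 0, 0.03, 0, 0], [-0.04, 0, 0, 0, 0], [-0.04, 0, 0, 0, 0], [0, 0, 0, 0, 0], [0, 0, 0, 0, 0]],
  ],
)

```text
time: 8.85
tool_pos: [415.5, 4.6, 298.2]
tcp_rot: [179.9, 0.1, 131.2]
ft_force: [0.6, 0.7, -0.3]
finger_gap: 0.3
grip_force: 0.0
```

```bash
python3 look.py pics/c7.png
python3 - <<'E'
import pickle,cv2,numpy as np
from bench import optics
a=pickle.load(open("scene.pkl","rb"))["frame"];b=optics.snapshot("scene")["frame"]
for n,(u,v) in dict(cup=(388,230),sauce=(248,130),bowl=(269,181),btn=(351,173)).items():
    w=18;p=[cv2.cvtColor(x[v-w:v+w,u-w:u+w],cv2.COLOR_BGR2GRAY).astype(np.float32) for x in(a,b)]
    print(n,np.abs(p[0]-p[1]).mean(),cv2.phaseCorrelate(*p))
E
```

```text
dial est [(0.73, 124), (0.7, 124), (0.66, 127), (0.77, 127)] median 165.0
8.9 [416.2   4.5 298.2] [-0.  -0.4  0.8]
cup 2.1358025 ((0.17094768406120053, 0.1573602185332561), 1.069048528318052)
sauce 2.175926 ((-0.03732217073983435, 0.026986853608086392), 1.0472925342159507)
bowl 3.148148 ((-0.028072823248631806, -0.10537885133371816), 0.9059726978525703)
btn 3.896605 ((-0.08826182325558563, -0.05833257256679758), 0.9688449049437488)
```

View pics/c7.png

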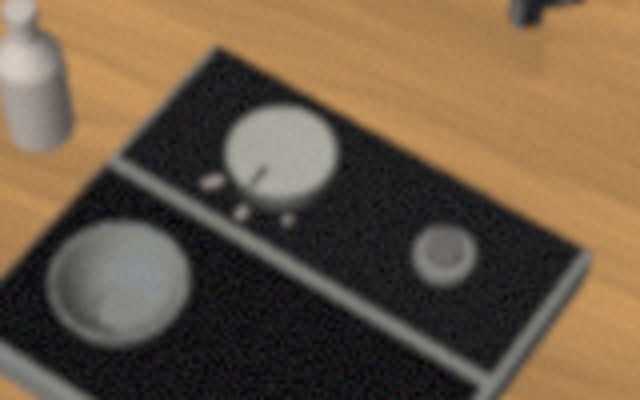

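The pointer (259,178) is on the middle mark, the button (445,248) is back up, and cup, bottle and bowl have not moved. Handing in.

```bash
python3 -c "
from bench import r
print(r.hand_in())"
```

```text
the job is handed in; nothing more can be done
None
```

I turned the dial one click clockwise, from the short mark to the middle mark, then pressed the start button fully in and let it spring back; the cup, bottle and bowl did not move. The job is handed in, and no verdict came back.

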